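Hold the starch stirrer over the drip bowl

ROBOT

A 7-joint arm with a two-finger parallel gripper is mounted at the origin on the work surface. World frame = base frame: x ahead of the robot, y to its left, z up, the work surface at z = 0. Lengths are in mm, angles in rad, forces in N, time in s.
With the tool pointing down it reaches from about 425 to 825 mm from the base axis. Payload 3.6 kg.
Tool frame: the origin (TCP) lies at the very end of the fingers, on their centre line; the grasp point (between the pads) lies 19 mm behind it (env.grasp_offset is the z of the grasp point in the tool frame, in mm); z points along the fingers, y is the line along which they close (so a half turn about z gives the same grasp; the last joint's range is limited). The gripper opens to 85 mm and grips with 20 to 120 N. Pads are 22 mm wide; open, the fingers measure 114 mm over their backs; the gripper's body (76 mm by 85 mm) begins 54 mm behind the grasp point. The pads swing forward as they close: fully open they stand 13 mm farther back than shut.
Start: joints at [-1.262, 0.615, -0.013, 1.423, 0.008, 1.103, -0.04], TCP at [214.157, 613.677, 231.297] pointing down, gripper open.
Joint ranges: [-3.12, 3.12], [-0.3, 2.06], [-1.34, 1.32], [0.26, 2.42], [-1.36, 4.5], [0.01, 1.98], [-2.84, 2.84]. Speed limits (rad/s): [2.79, 2.79, 3.14, 3.14, 3.14, 3.14, 3.14].

INTERFACE

Orientations are given as [roll, pitch, yaw] about the fixed x, y, z axes, in that order (R = Rz(yaw) Ry(pitch) Rx(roll)).
In Python, from workcell import sensors, read_camera, job, env gives the robot as it stands. The module is installed in compiled form; this text tells all that it offers.
- The arm moves only by the tool servo_tool, never from a script. Its argument "rows" is text: rows parted by semicolons, each of 5 numbers parted by spaces: the gripper command: -1 is shut, 1 is fully open, values between are in proportion, then the shift along the tool's x, y, z in mm, then the turn about the tool's z in degrees. In form: claw tx ty tz twist; .... A call has 1 to 10 rows; each row is the pose to reach, as a shift and turn from the pose commanded when the call began, along the tool's axes at that moment; what a row does not reach only later rows make up. A row lasts 1/10 s, in which the tool goes at most 50 mm and 8.59 degrees, less where a joint would pass 70% of its speed; a pose out of reach is approached as far as the arm can. A call with a gripper value outside its range is refused whole. The fingers move at their own pace and stop on an object; the grip force is fixed at half the most. Time passes only in rows, so rows that repeat a pose let the fingers close. It gives the time, the measured TCP pose, the force, the opening and the grip force at its end, in the units of the state.
- sensors.read_state(): the state, without advancing time (a new reading comes with each control period).
- read_camera(name): name is "scene" or "top"; returns a dict with "image" (480x640x3 uint8, blue, green, red), "range_z" (480x640 float32, mm along the optical axis (not along the pixel's ray), 0 where there is no reading), "fx", "fy", "cx", "cy" (pixels), "k1" (the pictures are not rectified: a ray, as slopes to the right and down, at radius r is drawn at 1 + k1 r^2 times it, then the intrinsics apply), "rvec" (rotation vector, rad) and "tvec" (3), from world to camera coordinates, as OpenCV has them. Camera axes: x right, y down, z forward; pixel columns grow to the right and rows downward; lengths in mm; the calibration is good to about 2 mm. A picture is of the moment at which its call begins.
- job.hand_in(): hands the job in; it is judged then, once.
The state is a dict: "t": time; "joints": joint angles; "joint_vel": joint speeds; "joint_torque": joint torques, N m; "tool_pos": TCP position; "orientation": TCP orientation; "contact_force": force on the tool from outside, world axes, zero at the start; "moment": the same for the moment, N m; "gripper_width": finger opening in mm; "grasp_force": force on a finger pad.
Only numpy, scipy, OpenCV 4.12 (cv2) and the standard library are available. Lean on these libraries where they do the work, as an engineer would, in place of code of your own. Each camera call takes 0.05 s, during which the arm holds its last target. There are 200 camera calls.

TASK

Slide the bamboo stirrer out of its slotted bracket, carry it upright over the mouth of the stainless pot without touching the pot, and finish still holding it upright and still, its blade hovering a finger's width above the rim of the oblong white bowl, centred and lined up lengthwise with the bowl so that the whole blade edge would drip into it. The stirrer must never touch the bowl, and the pot, bowl, mug and loose pegs stay where they are; do not let go at the end.

Things in the scene. Friction and masses are not known exactly. Their poses are not given: they have to be found in the camera images.
- stirrer: Loose upright bamboo stirrer, 185 mm long, about 70 g, hanging in the bracket, axes parallel to the bracket's. Origin: middle of the blade's lower edge, 34 mm above the table at first; z up, y across the blade. Going up: flat blade 60 mm (y) x 8 mm (x), z 0-70; neck 12 x 12 mm, z 70-126; collar 34 x 34 mm, z 126-134, resting on the plate; grip 18 x 18 mm, z 134-185.
- stirrer_grip (a point): Middle of the stirrer's square grip (18 x 18 mm, 51 mm tall, bare on all four sides, taken from above), on its axis, 160 mm above the stirrer's origin; the grip reaches 26 mm below (to the collar) and 25 mm above this point. Axes as the stirrer's.
- rack: Fixed aluminium bracket, left or right of the pot. Origin on the table below the centre of its level plate: 90 x 90 x 8 mm, top at z 160. A 22 mm wide slot (y = 0) runs in the plate from the open front edge (x -45) to x +6. A wall at the back (x +37 to +45) carries the plate; a 6 mm foot lies at x +25 to +85. Front, sides and the space above are free.
- rack_slot_mouth (a point): Middle of the slot's open end at the plate's front edge, on its top (bracket x -45, z 160 mm), axes as the bracket's. The stirrer's neck starts 25 to 45 mm inside. Its blade is too wide to rise through the slot: lift some 5 mm to free the collar, slide along -x until the neck (half width 6 mm) is past this point, only then raise it.
- pot: Loose stainless pot, round, 130 mm outside diameter, 90 mm high, open on top, with two loop handles at +-x reaching 91 mm from the axis at 77 mm height. Origin: centre of its underside, z up. It stands between bracket and bowl.
- pot_mouth (a point): Centre of the pot's mouth at rim height, 90 mm above the table (inner radius 62 mm).
- bowl: Loose oblong white plastic bowl, outside 58 mm (x) x 108 mm (y), 55 mm high, walls 4 mm, open top. Origin: centre of its underside; y along its length, z up.
- bowl_mouth (a point): Centre of the bowl's mouth at rim height, 55 mm above the table; axes as the bowl's.
- mug: Loose blue ceramic mug, 80 mm diameter, 90 mm high, handle at +y, standing beyond the pot. Leave alone. Origin: centre of its underside. Beyond it, along the table's far edge (x 0.835 m), runs a fixed clip strip with upright wooden pegs 78 mm high.
- peg0: Loose wooden clothes peg lying on the table, 75 mm long (y), 9 mm wide, 13 mm high. Leave alone. Origin: centre of its underside.
- peg1: A second loose wooden peg of the same size and origin as the first, on the other side. Leave alone.
Mind the look-alikes: they are no part of the job. What is shaped like the pot but pink or yellow is not meant. What is shaped like the stirrer but purple is not meant.

How it is judged (in metres and radians):
On the way, in this order (a step that is already met when the one before it is completed fails the run):
1. the stirrer is out of the bracket's slot, held by the fingers (x of stirrer in the frame of rack below -0.055 m and contact force between the fingers and stirrer above 0.5 N and height (world z) of stirrer above 0.01 m), for 0.05 s.
2. the held stirrer passes upright over the pot's mouth, above the rim (horizontal distance between stirrer and pot_mouth below 0.05 m and height (world z) of stirrer above 0.091 m and angle between stirrer's own z axis and vertical below 0.35 rad and contact force between the fingers and stirrer above 0.5 N), for 0.03 s.
At the end, for the whole second after the job is handed in: Held still by the fingers, upright within 0.15 rad, touching nothing else; blade edge 4-35 mm above the bowl's rim, within 13 mm (across) and 17 mm (along) of its centre, parallel to its length within 0.2 rad; pot and bowl upright; pot, bowl, mug, pegs within 15 mm of their starts (x of stirrer in the frame of bowl_mouth between -0.013 and 0.013 m and y of stirrer in the frame of bowl_mouth between -0.017 and 0.017 m and z of stirrer in the frame of bowl_mouth between 0.004 and 0.035 m and angle between the y axis of stirrer and the y axis of bowl, either way round below 0.2 rad and angle between stirrer's own z axis and vertical below 0.15 rad and linear speed of stirrer below 0.02 m/s and angular speed of stirrer below 0.2 rad/s and contact force between the fingers and stirrer above 1 N and contact force between stirrer and bowl below 0.1 N and contact force between stirrer and pot below 0.1 N and contact force between stirrer and rack below 0.1 N and contact force between stirrer and mug below 0.1 N and distance of each of pot, mug, bowl, peg0, peg1 from where it was at the start of the episode below 0.015 m and angle between each of bowl, pot's own z axis and vertical below 0.1 rad); the arm keeps its last pose, push and grip.
It fails at once if the stirrer touches the bowl (contact force between stirrer and bowl above 0.3 N).
It fails at once if the stirrer touches the pot (contact force between stirrer and pot above 0.3 N).
It fails at once if the pot, bowl, mug or a loose peg is moved (distance of any of pot, mug, bowl, peg0, peg1 from where it was at the start of the episode above 0.02 m).
It also fails if it takes over 51 s, if anything falls off the work surface, if the arm or the gripper's body presses on something with over 40 N, if the wrist force passes 120 N, or if a joint passes its speed limit or range.

## Working session

There is one attempt and no reset: what is moved stays moved. The work goes in short steps, Python scripts to look and compute and a tool call to move; the robot and the scene stay as the last step left them, time stands still between calls to the robot, and variables do not carry over. Pictures are saved under pics/ and viewed, at most 10 in all, crops included, and the job is handed in when it is done.

Besides the shell and the picture viewer there is one more tool, called after "Request:" by a JSON object that holds its "op" and its "data". servo_tool: Moves the arm, as the interface text tells. Its arguments: {"type":"object","properties":{"rows":{"type":"string"}},"required":["rows"]}

```bash
mkdir -p pics
cat > h.py <<'E'
import numpy as np, cv2
from workcell import sensors, read_camera, job, env
def cloud(c):
    """world xyz (mm) per pixel"""
    v,u=np.mgrid[0:480,0:640].astype(float)
    K=np.array([[c['fx'],0,c['cx']],[0,c['fy'],c['cy']],[0,0,1]])
    p=cv2.undistortPoints(np.stack([u.ravel(),v.ravel()],1)[:,None],K,np.array([c['k1'],0,0,0,0.]))[:,0]
    z=c['range_z'].ravel()
    P=np.c_[p*z[:,None],z]
    R=cv2.Rodrigues(np.array(c['rvec'],float))[0]
    W=(P-np.array(c['tvec'],float).ravel())@R
    W[z==0]=np.nan
    return W.reshape(480,640,3)
E
python3 - <<'E'
from h import *
s=sensors.read_state(); print(s, env.grasp_offset)
for n in('scene','top'):
    c=read_camera(n); cv2.imwrite(f'pics/{n}0.png',c['image']); np.save(f'{n}0.npy',cloud(c)); np.save(f'{n}0i.npy',c['image'])
    print({k:c[k] for k in c if k not in('image','range_z')}, (c['range_z']==0).mean())
E
```

```text
{'t': 0.0, 'joints': array([-1.26153765,  0.61592304, -0.01260347,  1.42493865,  0.00811009,
        1.10339659, -0.04040921]), 'joint_vel': array([ 3.96876869e-04,  1.85661106e-05, -1.24869255e-03,  1.72042202e-03,
        8.49648467e-04,  1.95638061e-03,  1.34264790e-03]), 'joint_torque': array([-3.06395505e-04, -4.69219851e+01,  2.59019416e-01, -1.71035153e+01,
        9.94991191e-03,  9.55490163e-03, -1.73221203e-06]), 'tool_pos': array([213.90902173, 612.96565114, 230.12254129]), 'orientation': array([-3.13897804e+00,  5.52489675e-05,  2.80588567e+00]), 'contact_force': array([ 0.36965805,  0.86642544, -0.39962982]), 'moment': array([0.00687759, 0.001503  , 0.01148143]), 'grasp_force': 0.0, 'gripper_width': 85.7320372841966} -18.700000000000003
{'fx': 468.1189859016033, 'fy': 468.1189859016033, 'cx': 319.2912347306344, 'cy': 236.73926380591308, 'k1': -0.07029147965172804, 'rvec': array([ 1.87190336,  1.31490874, -0.63763682]), 'tvec': array([-150.65066192, -217.96362196, 1483.4146472 ])} 0.012180989583333333
{'fx': 439.694770297182, 'fy': 439.694770297182, 'cx': 327.59015513849323, 'cy': 238.1266435892411, 'k1': -0.02988278727519724, 'rvec': array([ 2.14766673, -2.19553251,  0.05459856]), 'tvec': array([ -3.3115195 , 545.85521469, 953.36669483])} 0.004127604166666667
```

View pics/scene0.png

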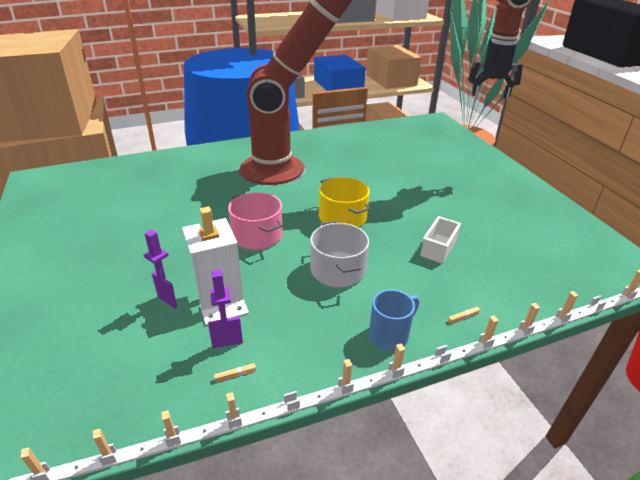

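View pics/top0.png

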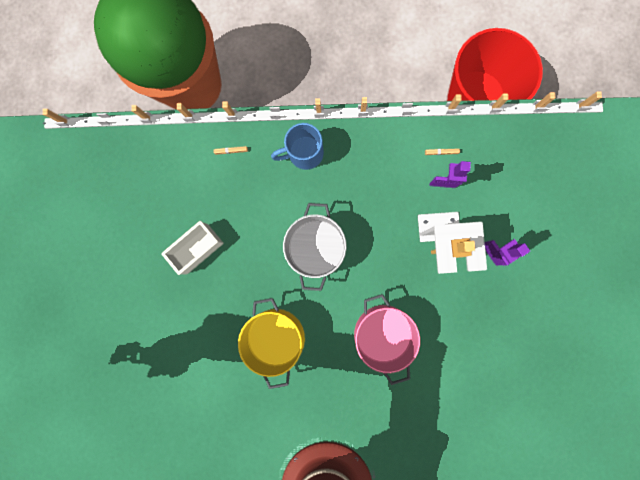

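Top view: bracket at about (460,247) with its slot opening toward the robot and the grip at (463,246), pot at (315,246), bowl at (192,248) set at a slant. One purple stirrer is close on the bracket's right at (508,250), the other behind it at (455,175).

Run:
```python
from h import *
def rect(P):
    r=cv2.minAreaRect(P[:,:2].astype(np.float32)); b=cv2.boxPoints(r); 
    e=b[1]-b[0]; return np.round(r[0],1),np.round(r[1],1),np.round(np.degrees(np.arctan2(e[1],e[0]))%90,1)
for n in('top','scene'):
    W=np.load(n+'0.npy'); I=np.load(n+'0i.npy'); H=cv2.cvtColor(I,cv2.COLOR_BGR2HSV)
    h,s,v=[H[...,i].astype(int) for i in range(3)]
    x,y,z=[W[...,i] for i in range(3)]
    tab=(x>200)&(x<800)&(abs(y)<600)
    print(n,'table z',np.nanmedian(z[(h>60)&(h<85)&(s>100)&tab]))
    def rep(name,m):
        m=m&tab; m=cv2.morphologyEx(m.astype(np.uint8),cv2.MORPH_OPEN,np.ones((2,2)))
        k,l,st,c=cv2.connectedComponentsWithStats(m)
        for i in range(1,k):
            if st[i,4]>25:
                P=W[l==i]; print(name,st[i,4],rect(P),'z',np.round(np.nanpercentile(P[:,2],[5,50,95])))
    white=(s<60)
    rep('plate',white&(z>150)&(z<170))
    rep('foot',white&(z>2)&(z<14)&(y<-150))
    rep('bowlrim',white&(z>46)&(z<62)&(y>150))
    rep('potrim',white&(z>80)&(z<98))
    wood=(h>8)&(h<28)&(s>80)
    rep('griptop',wood&(z>208)&(z<230))
    rep('collar',wood&(z>160)&(z<178))
    pur=(h>128)&(h<155)&(s>100)
    rep('purple>195',pur&(z>170)); rep('purple collar',pur&(z>110)&(z<150)); rep('purple lo',pur&(z>4))
    rep('pinkrim',(h>155)&(s>60)&(z>80)&(z<98)); rep('yelrim',(h>20)&(h<35)&(s>150)&(z>80)&(z<98))
```

```text
top table z 1.3099738241599317
plate 1767 (array([nan, nan]), array([0., 0.]), np.float32(nan)) z [ 10. 161. 164.]
foot 537 (array([ 574.2, -266.4]), array([42.5, 94.7]), np.float32(1.9)) z [  4.   8. 159.]
foot 90 (array([ 537.7, -237.2]), array([23.2, 32.3]), np.float32(3.0)) z [  0.   7. 156.]
bowlrim 458 (array([524.1, 287.4]), array([ 56.9, 122.3]), np.float32(39.0)) z [35. 53. 58.]
potrim 77 (array([580.6,  10.1]), array([74.3, 12.7]), np.float32(88.2)) z [67. 82. 93.]
potrim 100 (array([527. ,  63.1]), array([20.3, 91.9]), np.float32(87.3)) z [64. 82. 93.]
griptop 116 (array([ 511.2, -277.7]), array([15.5, 38.1]), np.float32(7.1)) z [161. 220. 222.]
collar 214 (array([ 510.9, -285.8]), array([33.7, 70.1]), np.float32(4.3)) z [162. 170. 203.]
purple>195 121 (array([ 677.9, -308.7]), array([20.9, 96.2]), np.float32(30.1)) z [166. 186. 188.]
purple>195 136 (array([ 504.2, -416.3]), array([ 25.2, 105.3]), np.float32(5.9)) z [  2. 186. 188.]
purple collar 202 (array([ 661.1, -297.2]), array([36. , 76.6]), np.float32(3.0)) z [ 64. 136. 151.]
purple collar 210 (array([ 502.5, -399.3]
[... 2044 characters left out ...]
2(1.8)) z [107. 133. 143.]
purple collar 289 (array([ 617.4, -270.5]), array([ 32., 130.]), np.float32(82.5)) z [ 28. 133. 145.]
purple lo 971 (array([ 389.7, -383.9]), array([291.8,  43.1]), np.float32(4.7)) z [  7.  89. 180.]
purple lo 1362 (array([ 623.6, -256.5]), array([ 47.5, 132.2]), np.float32(61.5)) z [  6.  60. 181.]
pinkrim 189 (array([ 303.8, -129.5]), array([127.5,  73.2]), np.float32(83.6)) z [76. 82. 89.]
pinkrim 211 (array([325.3, -99.3]), array([116.2, 198.7]), np.float32(25.9)) z [76. 83. 89.]
yelrim 136 (array([257.4, 144.9]), array([126. , 156.2]), np.float32(62.0)) z [76. 82. 88.]
yelrim 188 (array([330. , 149.3]), array([ 93.6, 212.5]), np.float32(24.9)) z [76. 83. 89.]
```

```bash
cat > m.py <<'E'
from h import *
def rect(P,tr=0):
    r=cv2.minAreaRect(P[:,:2].astype(np.float32)); b=cv2.boxPoints(r); e=b[1]-b[0]; f=b[2]-b[1]
    if np.linalg.norm(f)>np.linalg.norm(e): e=f
    return np.round(r[0],1),np.round(sorted(r[1]),1),'long axis deg',np.round(np.degrees(np.arctan2(e[1],e[0]))%180,1)
def comps(W,m,mn=25):
    k,l,st,c=cv2.connectedComponentsWithStats(m.astype(np.uint8))
    return [W[l==i] for i in range(1,k) if st[i,4]>mn]
def setup(W,I):
    H=cv2.cvtColor(I,cv2.COLOR_BGR2HSV); h,s,v=[H[...,i].astype(int) for i in range(3)]
    return h,s,v,W[...,0],W[...,1],W[...,2]
E
python3 - <<'E'
from m import *
for n in('top','scene'):
    W=np.load(n+'0.npy'); I=np.load(n+'0i.npy'); h,s,v,x,y,z=setup(W,I)
    tab=(x>200)&(x<800)&(abs(y)<600); wood=(h>8)&(h<28)&(s>80); pur=(h>128)&(h<155)&(s>100)
    for name,m,mn in [('plate',(s<60)&(abs(z-160)<5)&(y<-150),100),('bowlrim',(s<60)&(abs(z-55)<5)&(y>150),60),
        ('grip',wood&(abs(z-219)<6),20),('collar',wood&(abs(z-168)<5),20),('purtop',pur&(abs(z-185)<5),20),('purcol',pur&(abs(z-134)<5),20),('purblade',pur&(abs(z-68)<8),20)]:
        for P in comps(W,m&tab,mn): print(n,name,len(P),*rect(P))
    for name,m in [('pot',(s<60)&(abs(z-90)<5)&(abs(y-25)<90)&(abs(x-520)<90)),('pink',(h>155)&(s>60)&(abs(z-90)<5)),('yel',(h>20)&(h<35)&(s>150)&(abs(z-90)<5))]:
        P=W[m&tab]; A=np.c_[2*P[:,:2],np.ones(len(P))]
        for _ in range(4):
            q=np.linalg.lstsq(A,(P[:,:2]**2).sum(1),rcond=None)[0]; c=q[:2]; r=np.linalg.norm(P[:,:2]-c,axis=1); k=abs(r-np.median(r))<6; P,A=P[k],A[k]
        print(n,name,len(P),c.round(1),np.median(r).round(1))
E
```

```text
top plate 1741 [ 511.8 -267.9] [90.4 92.1] long axis deg 92.8
top bowlrim 420 [529.4 282.9] [ 61.6 110.5] long axis deg 129.9
top grip 110 [ 511.2 -267.2] [17.6 18.9] long axis deg 89.0
top collar 199 [ 511.4 -267.6] [33.7 35. ] long axis deg 95.8
top purtop 98 [ 661.3 -276.6] [17.6 17.9] long axis deg 83.0
top purtop 109 [ 503.8 -374.8] [17.6 18.6] long axis deg 120.5
top purcol 168 [ 661.2 -277.1] [34.4 35.1] long axis deg 82.1
top purcol 178 [ 504.  -374.6] [33.6 35.1] long axis deg 122.9
top purblade 55 [ 662.5 -258.7] [ 7.6 24.8] long axis deg 86.0
top purblade 115 [ 503.5 -373. ] [10.4 57.9] long axis deg 30.8
top pot 312 [524.7  11.2] 63.1
top pink 335 [ 332.1 -133.1] 62.8
top yel 338 [328.4 105.8] 62.9
scene plate 1014 [ 512.1 -267.3] [89.8 95.4] long axis deg 3.2
scene bowlrim 249 [531.1 281. ] [ 61.9 115.9] long axis deg 128.7
scene grip 69 [ 512.8 -268.6] [17.5 19. ] long axis deg 7.5
scene collar 139 [ 513.5 -268.5] [32.9 34.7] long axis deg 2.1
scene purtop 64 [ 506.6 -375.9] [17.6 17.8] long axis deg 128.7
scene purtop 89 [ 662.8 -277.2] [17.5 20. ] long axis deg 177.2
scene purcol 159 [ 505.7 -376.6] [35.7 36.1] long axis deg 32.7
scene purcol 204 [ 662.6 -277.1] [33.2 37.9] long axis deg 174.7
scene purblade 104 [ 506.3 -375.6] [12.7 60.8] long axis deg 28.7
scene purblade 172 [ 664.4 -277. ] [10.7 56.8] long axis deg 82.6
scene pot 300 [526.7  10.8] 63.0
scene pink 228 [ 333.1 -133.5] 63.2
scene yel 174 [329.9 105.1] 63.0
```

Request:
{"op": "servo_tool", "data": {"rows": "1 0 0 -40 0; 1 -430 -182 -40 42; 1 -430 -182 -40 42; 1 -430 -182 -40 42; 1 -430 -182 -40 42; 1 -430 -182 -40 42; 1 -430 -182 -40 42; 1 -430 -182 -40 42; 1 -430 -182 -40 42; 1 -430 -182 -40 42"}}

```text
t: 1.1
tool_pos: [548.5, 310.0, 270.8]
orientation: [-3.141, -0.0, 2.073]
contact_force: [1.0, 0.6, -0.5]
gripper_width: 85.4
grasp_force: 0.0
```

```bash
cat > g.py <<'E'
# python3 g.py x y z yaw_of_tool_y_deg : servo shift to get there
import sys
from h import *
s=sensors.read_state(); p=np.array(s['tool_pos']); r,pi,yw=s['orientation']
from scipy.spatial.transform import Rotation as Ro
R=Ro.from_euler('xyz',s['orientation']).as_matrix()
ay=np.degrees(np.arctan2(R[1,1],R[0,1]))
print('t',round(s['t'],2),'tcp',p.round(1),'tool y at',ay.round(1),'tilt',np.degrees(np.arccos(-R[2,2])).round(2),'w',round(s['gripper_width'],1),'F',np.round(s['contact_force'],1),'gf',round(s['grasp_force'],1),'j',np.round(s['joints'],2))
if len(sys.argv)>3:
    a=np.array(sys.argv[1:],float); print('shift',(R.T@(a[:3]-p)).round(1),'twist',round((ay-a[3]+180)%360-180,1))
E
python3 g.py 530 -130 270 2.8
```

```text
t 1.1 tcp [548.5 310.  270.8] tool y at 28.8 tilt 0.06 w 85.4 F [ 1.   0.6 -0.5] gf 0.0 j [-0.67  0.56  0.21  1.43 -0.12  1.17  0.06]
shift [-376.8 -228.1    1. ] twist 26.0
```

Request:
{"op": "servo_tool", "data": {"rows": "1 -362 -234 0 26; 1 -362 -234 0 26; 1 -362 -234 0 26; 1 -362 -234 0 26; 1 -362 -234 0 26; 1 -362 -234 0 26; 1 -362 -234 0 26; 1 -362 -234 0 26; 1 -362 -234 0 26; 1 -362 -234 0 26"}}

```text
t: 2.1
tool_pos: [514.9, -125.3, 271.4]
orientation: [-3.141, 0.004, 1.608]
contact_force: [-0.0, -0.4, 0.3]
gripper_width: 85.3
grasp_force: 0.0
```

```bash
python3 g.py 512 -268 250 2.8
```

```text
t 2.1 tcp [ 514.9 -125.3  271.4] tool y at 2.1 tilt 0.23 w 85.3 F [-0.  -0.4  0.3] gf 0.0 j [-0.08  0.41  0.41  1.72 -0.18  1.05  0.42]
shift [-142.4   -8.2   22. ] twist -0.7
```

Request:
{"op": "servo_tool", "data": {"rows": "1 -50 -3 0 0; 1 -100 -5 0 0; 1 -140 -8 0 0; 1 -140 -8 0 0; 1 -140 -8 0 0; 1 -140 -8 0 0"}}

```text
t: 2.7
tool_pos: [516.1, -256.0, 270.8]
orientation: [-3.141, -0.002, 1.622]
contact_force: [0.7, 0.5, -0.5]
gripper_width: 85.6
grasp_force: 0.0
```

```bash
python3 g.py 512 -268 230 2.8
python3 - <<'E'
from m import *
for n in('top','scene'):
    c=read_camera(n); W=cloud(c); I=c['image']; h,s,v,x,y,z=setup(W,I); wood=(h>8)&(h<28)&(s>80); t=(abs(x-512)<60)&(abs(y+268)<60)
    for name,m,mn in [('plate',(s<60)&(abs(z-160)<5)&(y<-150),100),('grip',wood&(abs(z-219)<6)&t,15),('collar',wood&(abs(z-168)<5)&t,20)]:
        for P in comps(W,m,mn): print(n,name,len(P),*rect(P))
    if n=='scene': cv2.imwrite('pics/s1.png',cv2.resize(I[130:330,100:350],None,fx=2.4,fy=2.4))
E
```

```text
t 2.7 tcp [ 516.1 -256.   270.8] tool y at 3.0 tilt 0.14 w 85.6 F [ 0.7  0.5 -0.5] gf 0.0 j [ 0.16  0.49  0.41  1.59 -0.21  1.11  0.68]
shift [-11.8  -4.7  40.7] twist 0.2
top plate 1402 [ 511.5 -262.8] [81.9 90.3] long axis deg 2.8
top grip 111 [ 511.  -267.6] [17.6 18.2] long axis deg 93.5
top collar 197 [ 511.3 -267.4] [34.2 34.6] long axis deg 93.6
scene plate 1008 [ 513.4 -267.3] [89.3 94.5] long axis deg 2.9
scene grip 71 [ 514.  -268.2] [17.7 19.9] long axis deg 3.7
scene collar 139 [ 514.1 -268.4] [33.6 33.8] long axis deg 2.8
```

View pics/s1.png

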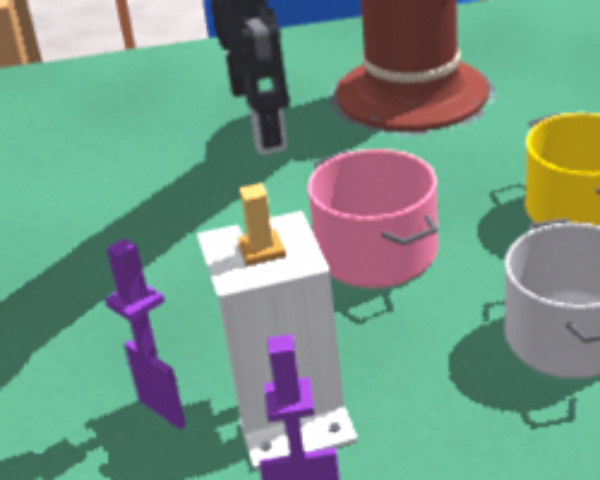

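The crop shows the gripper above and just behind the grip (255,215), which stands clear on the plate. The alignment is good, so I descend.

Request:
{"op": "servo_tool", "data": {"rows": "1 -12 -4 0 0; 1 -12 -4 0 0; 1 -12 -4 20 0; 1 -12 -4 40 0; 1 -12 -4 40 0; 1 -12 -4 40 0"}}

```text
t: 3.4
tool_pos: [512.1, -271.0, 231.6]
orientation: [-3.141, 0.0, 1.619]
contact_force: [0.0, 0.1, 0.2]
gripper_width: 85.4
grasp_force: 0.0
```

```bash
python3 g.py 512 -268 178 2.8
```

```text
t 3.4 tcp [ 512.1 -271.   231.6] tool y at 2.8 tilt 0.01 w 85.4 F [0.  0.1 0.2] gf 0.0 j [ 0.2   0.53  0.4   1.64 -0.23  1.02  0.72]
shift [ 3.   0.1 53.6] twist -0.0
```

Request:
{"op": "servo_tool", "data": {"rows": "1 3 0 20 0; 1 3 0 40 0; 1 3 0 53 0; 1 3 0 53 0; 1 3 0 53 0; 0 3 0 53 0; -0.5 3 0 53 0; -1 3 0 53 0; -1 3 0 53 0; -1 3 0 53 0"}}

```text
t: 4.4
tool_pos: [511.9, -268.0, 178.7]
orientation: [3.141, 0.0, 1.619]
contact_force: [0.1, -0.9, -0.3]
gripper_width: 17.1
grasp_force: 58.4
```

Request:
{"op": "servo_tool", "data": {"rows": "-1 0 0 0 0; -1 0 0 0 0; -1 0 0 0 0; -1 0 0 0 0; -1 0 0 0 0"}}

```text
t: 4.9
tool_pos: [511.9, -268.0, 178.6]
orientation: [3.141, 0.0, 1.619]
contact_force: [-2.1, 0.6, 3.5]
gripper_width: 17.5
grasp_force: 58.7
```

```bash
python3 g.py 512 -268 183 2.8
```

```text
t 4.9 tcp [ 511.9 -268.   178.6] tool y at 2.8 tilt 0.02 w 17.5 F [-2.1  0.6  3.5] gf 58.7 j [ 0.21  0.58  0.38  1.71 -0.26  0.9   0.74]
shift [-0.1  0.1 -4.4] twist -0.0
```

Request:
{"op": "servo_tool", "data": {"rows": "-1 0 0 -4 0; -1 0 0 -8 0; -1 0 0 -8 0; -1 0 -10 -8 0; -1 0 -22 -8 0; -1 0 -36 -8 0; -1 0 -50 -8 0; -1 0 -64 -8 0; -1 0 -78 -8 0; -1 0 -78 -8 0"}}

```text
t: 5.9
tool_pos: [430.5, -272.0, 186.3]
orientation: [-3.139, -0.001, 1.615]
contact_force: [0.2, 0.0, -1.2]
gripper_width: 17.4
grasp_force: 58.5
```

```bash
python3 g.py 434 -272 280 2.8
python3 - <<'E'
from m import *
for n in ('scene',):
    c=read_camera(n); I=c['image']; cv2.imwrite('pics/s2.png',cv2.resize(I[130:330,100:350],None,fx=2.4,fy=2.4))
E
```

```text
t 5.9 tcp [ 430.5 -272.   186.3] tool y at 2.5 tilt 0.15 w 17.4 F [ 0.2  0.  -1.2] gf 58.5 j [ 0.25  0.48  0.39  1.89 -0.24  0.82  0.81]
shift [ -0.    3.3 -93.7] twist -0.3
```

View pics/s2.png

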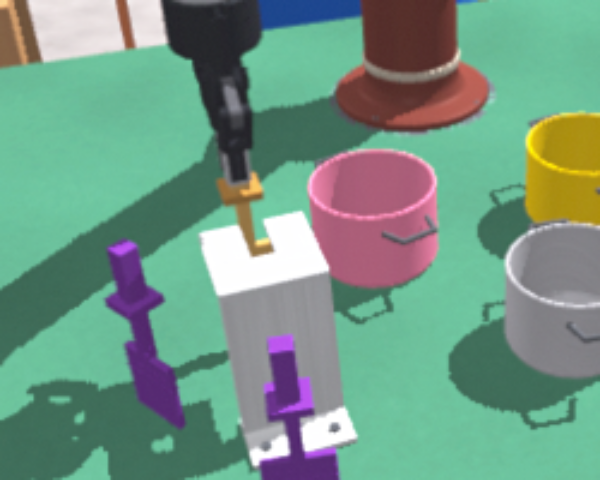

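Collar at (240,190) is held, and the neck has cleared the plate's front edge. I raise it now.

Request:
{"op": "servo_tool", "data": {"rows": "-1 0 0 -15 0; -1 0 0 -35 0; -1 0 0 -60 0; -1 0 0 -85 0; -1 0 0 -110 0; -1 0 0 -125 0; -1 0 0 -125 0; -1 0 0 -125 0"}}

```text
t: 6.75
tool_pos: [434.1, -271.2, 310.8]
orientation: [-3.141, -0.0, 1.62]
contact_force: [-0.2, -0.8, -1.1]
gripper_width: 17.4
grasp_force: 58.6
```

```bash
python3 g.py 526 11 310 2.8
```

```text
t 6.75 tcp [ 434.1 -271.2  310.8] tool y at 2.8 tilt 0.03 w 17.4 F [-0.2 -0.8 -1.1] gf 58.6 j [ 0.2   0.34  0.44  1.7  -0.16  1.13  0.74]
shift [277.3 105.6   0.9] twist -0.0
```

Request:
{"op": "servo_tool", "data": {"rows": "-1 20 8 0 0; -1 50 19 0 0; -1 85 32 0 0; -1 120 46 0 0; -1 155 59 0 0; -1 190 72 0 0; -1 225 86 0 0; -1 255 97 0 0; -1 277 106 0 0; -1 277 106 0 0"}}

```text
t: 7.75
tool_pos: [526.7, 15.6, 309.1]
orientation: [-3.138, -0.003, 1.627]
contact_force: [-0.3, 0.0, -0.4]
gripper_width: 17.4
grasp_force: 58.6
```

```bash
python3 g.py 530 282 310 39.3
python3 - <<'E'
from m import *
for n in('top','scene'):
    c=read_camera(n); W=cloud(c); h,s,v,x,y,z=setup(W,c['image']); 
    for P in comps(W,(s<60)&(abs(z-55)<5)&(y>150)&(x>400)&(x<650),40): print(n,len(P),*rect(P))
E
```

```text
t 7.75 tcp [526.7  15.6 309.1] tool y at 3.2 tilt 0.24 w 17.4 F [-0.3  0.  -0.4] gf 58.6 j [-0.31  0.36  0.34  1.66 -0.13  1.14  0.13]
shift [265.8  18.4  -0.3] twist -36.1
top 385 [529.4 282.6] [ 61.8 110.3] long axis deg 130.4
scene 243 [531.1 281.1] [ 61.9 116.2] long axis deg 128.4
```

Request:
{"op": "servo_tool", "data": {"rows": "-1 15 1 0 -3; -1 45 3 0 -7; -1 80 5 0 -12; -1 115 7 0 -17; -1 150 9 0 -22; -1 185 12 0 -27; -1 220 14 0 -32; -1 250 16 0 -36; -1 270 17 0 -36; -1 270 17 0 -36"}}

```text
t: 8.85
tool_pos: [529.0, 284.7, 310.5]
orientation: [-3.142, -0.003, 2.254]
contact_force: [-0.7, -1.1, -1.5]
gripper_width: 17.3
grasp_force: 58.7
```

Request:
{"op": "servo_tool", "data": {"rows": "-1 0 0 20 0; -1 0 0 40 0; -1 0 0 50 0; -1 0 0 50 0; -1 0 0 50 0"}}

```text
t: 9.35
tool_pos: [531.0, 280.1, 262.0]
orientation: [3.141, 0.0, 2.246]
contact_force: [-0.6, -0.3, 0.3]
gripper_width: 17.4
grasp_force: 58.6
```

```bash
python3 g.py 530 282 217 39.3
python3 - <<'E'
from m import *
for n in('top','scene'):
    c=read_camera(n); W=cloud(c); I=c['image']; h,s,v,x,y,z=setup(W,I); t=(abs(x-530)<120)&(abs(y-282)<120); wood=(h>8)&(h<28)&(s>80)
    for P in comps(W,(s<60)&(abs(z-55)<5)&t,40): print(n,'bowl',len(P),*rect(P))
    P=W[wood&t&(z>100)&(z<190)]
    print(n,len(P),'z',np.nanpercentile(P[:,2],[1,99]).round(1))
    for lo in range(110,190,15):
        Q=P[(P[:,2]>lo)&(P[:,2]<lo+15)]
        if len(Q)>8: print(lo,len(Q),*rect(Q),Q.mean(0).round(1))
    if n=='scene': cv2.imwrite('pics/s3.png',cv2.resize(I[130:290,330:530],None,fx=3,fy=3))
E
```

```text
t 9.35 tcp [531.  280.1 262. ] tool y at 38.7 tilt 0.05 w 17.4 F [-0.6 -0.3  0.3] gf 58.6 j [-0.6   0.51  0.13  1.53 -0.07  1.1   0.22]
shift [ 2.2  0.4 45. ] twist -0.6
top bowl 316 [529.4 282.5] [ 61.3 109.9] long axis deg 130.2
top 364 z [125.2 189.7]
125 68 [527.8 275.8] [ 5.8 58. ] long axis deg 134.1 [527.9 275.5 132.6]
140 70 [528.1 274.8] [ 5.8 56.6] long axis deg 134.2 [528.8 274.5 147.8]
155 72 [528.1 275.2] [ 6.6 57.1] long axis deg 134.9 [529.7 273.5 162.8]
170 76 [528.2 275.4] [ 8.4 58.1] long axis deg 137.3 [529.6 274.1 177.4]
185 75 [531.3 276.3] [ 9.7 52.8] long axis deg 132.6 [534.2 271.4 188. ]
scene bowl 249 [530.6 281.1] [ 62.  114.6] long axis deg 129.0
scene 218 z [121.5 187.9]
110 13 [534.2 277.7] [ 5.2 53.6] long axis deg 129.0 [540.2 272.1 122.6]
125 44 [533.2 277.9] [ 7.1 55.9] long axis deg 128.9 [539.3 273.1 132.3]
140 43 [535.  276.7] [ 6.4 55.1] long axis deg 127.4 [541.7 270.6 147.8]
155 44 [536.6 278.8] [ 6.5 56.8] long axis deg 120.5 [540.2 272.7 162.9]
170 51 [534.8 277.1] [ 8.5 55.6] long axis deg 126.6 [542.6 269.  178.1]
185 23 [534.3 277.3] [11.4 51.1] long axis deg 135.0 [538.3 272.9 186.4]
```

View pics/s3.png

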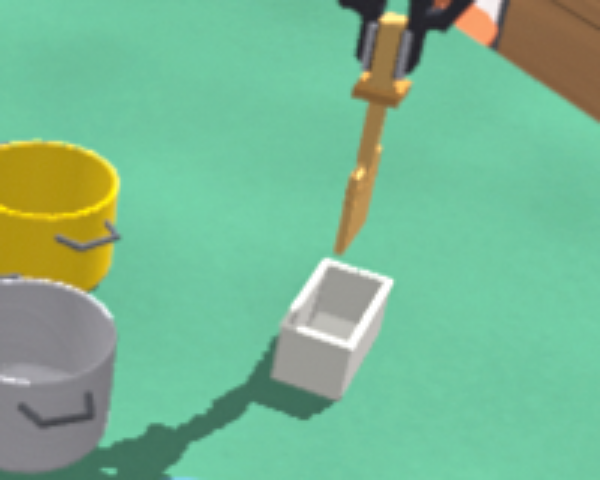

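The crop shows the blade (345,245 at its lower edge) hanging upright and parallel to the bowl (335,330), about 60 mm above the rim and free of it. A small correction, then I lower it.

Request:
{"op": "servo_tool", "data": {"rows": "-1 2 1 0 0; -1 4 2 0 0; -1 4 2 10 0; -1 4 2 22 0; -1 4 2 34 0; -1 4 2 41 0; -1 4 2 43 0; -1 4 2 43 0; -1 4 2 43 0; -1 4 2 43 0"}}

```text
t: 10.45
tool_pos: [529.9, 285.2, 218.9]
orientation: [3.14, 0.0, 2.247]
contact_force: [0.1, -0.1, -0.2]
gripper_width: 17.2
grasp_force: 58.6
```

```bash
python3 g.py 530 282 218 39.3
python3 - <<'E'
from m import *
for n in('top','scene'):
    c=read_camera(n); W=cloud(c); I=c['image']; h,s,v,x,y,z=setup(W,I); t=(abs(x-530)<120)&(abs(y-282)<120); wood=(h>8)&(h<28)&(s>80)
    for P in comps(W,(s<60)&(abs(z-55)<5)&t,40): print(n,'bowl',len(P),*rect(P))
    P=W[wood&t&(z>60)&(z<115)]; print(n,'blade',len(P),*rect(P),'zmin',np.nanpercentile(P[:,2],1).round(1))
    if n=='scene': cv2.imwrite('pics/s4.png',cv2.resize(I[150:290,350:510],None,fx=3.7,fy=3.7))
E
```

```text
t 10.45 tcp [529.9 285.2 218.9] tool y at 38.8 tilt 0.07 w 17.2 F [ 0.1 -0.1 -0.2] gf 58.6 j [-0.6   0.55  0.12  1.59 -0.07  1.    0.21]
shift [-2.6 -1.9  0.9] twist -0.5
top bowl 309 [529.5 282.5] [ 61.7 109.6] long axis deg 129.8
top blade 132 [526.4 281.8] [ 7.6 57.6] long axis deg 136.4 zmin 81.0
scene bowl 228 [531.2 281. ] [ 61.6 116.2] long axis deg 129.2
scene blade 104 [534.8 284. ] [ 7.7 60.3] long axis deg 122.0 zmin 75.6
```

View pics/s4.png

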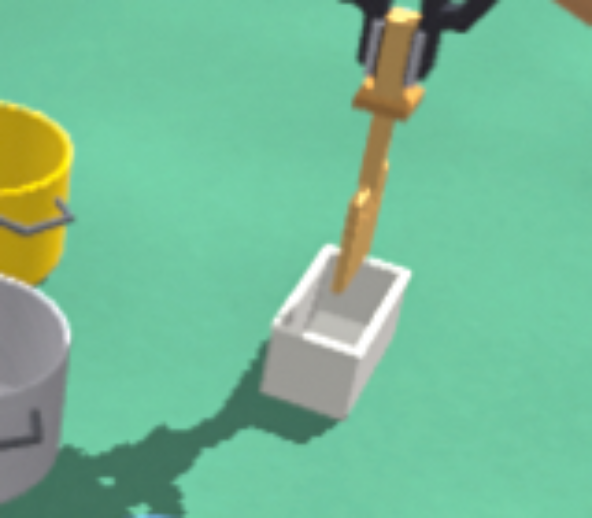

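The blade's lower edge (340,290) hovers about 20 mm above the rim, centred to about 2 mm and parallel to the bowl. I let it settle and hand in.

Request:
{"op": "servo_tool", "data": {"rows": "-1 0 0 0 0; -1 0 0 0 0; -1 0 0 0 0; -1 0 0 0 0; -1 0 0 0 0"}}

```text
t: 11.05
tool_pos: [529.5, 285.1, 218.3]
orientation: [-3.141, -0.0, 2.247]
contact_force: [0.7, -0.2, 0.2]
gripper_width: 16.8
grasp_force: 58.6
```

```bash
python3 g.py; python3 -c "
from workcell import job
print(job.hand_in())"
```

```text
t 11.05 tcp [529.5 285.1 218.3] tool y at 38.8 tilt 0.01 w 16.8 F [ 0.7 -0.2  0.2] gf 58.6 j [-0.6   0.55  0.12  1.59 -0.07  1.    0.21]
the job is handed in; nothing more can be done
None
```

I handed the job in at about 11 s with the stirrer still gripped upright, about 20 mm above the bowl's rim, centred to about 2 mm and lined up lengthwise; no verdict came back.

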